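# Put the spindle in the label roll and present it level

## Task

Take the red-headed spindle out of its wooden stand and push it down through the core of the white label roll, where the roll stands in the grey caddy, until its collar sits on the roll. Then let go of the spindle, grip the white roll itself, draw it up out of the caddy with the spindle still in it, turn it over onto its side so that the spindle lies level, and finish holding it there, still and raised at least 20 cm above the bench, as if about to drop it into the printer. Leave the other rolls and everything else on the bench where they are.

Things in the scene. Friction and masses are not known exactly. Their poses are not given: they have to be found in the camera images.
- white_roll: the white label roll with a blue core ring, 52 mm across, 62 mm tall, 110 g nominal, with a 14 mm bore right through; origin at the centre of its underside, z along its axis (up at the start). Stands in one of the caddy's three pockets (any), its top 82 mm above the bench, the upper 42 mm of it above the caddy's rim. Rigid.
- white_roll_mid (a point): the centre of the white roll, on its axis 31 mm above its underside
- spindle: upright in the stand: steel rod 11 mm across, 76 mm long below the collar, its lowest 8 mm tapering to 6 mm; red collar 22 mm across, 3 mm thick; red round knob 16 mm across, 18 mm tall (97 mm in all, 60 g). Origin at the lower tip, z along the rod towards the knob. With its collar on the roll the tip is 14 mm out below. Loose in the bore (1.5 mm all round): when level only friction keeps it in
- stand: fixed dark wooden block 60 x 60 x 80 mm with a 14 mm hole down the middle of its top, 78 mm deep, in which the spindle stands with its collar on the block's top (80 mm above the bench); origin at the centre of its underside, z up
- caddy: fixed grey block 85 mm (its x) by 260 mm (its y), 40 mm tall; three square pockets 55 mm wide, 20 mm deep, at y = -85, 0, +85 mm, a roll in each; under each a 21 mm hole goes on 20 mm down to the bench, room for the spindle tip. Origin at the centre of its underside, z up. Rolls are free on both sides along its x; only 33 mm between neighbours along its y
- brown_roll: brown label roll with a dark core, in another pocket; 52 mm across, 62 mm tall, 110 g nominal, with a 14 mm bore right through; origin at the centre of its underside, z along its axis (up at the start). Leave alone
- yellow_roll: yellow label roll with a dark core, in the remaining pocket; 52 mm across, 62 mm tall, 110 g nominal, with a 14 mm bore right through; origin at the centre of its underside, z along its axis (up at the start). Leave alone
- cup_stack: stack of white cups, 80 mm across, 132 mm tall; origin at the centre of its underside. Leave alone
- tin: green tin, 80 mm across, 110 mm tall; origin at the centre of its underside. Leave alone
- syrup: amber syrup bottle, 70 mm across, 150 mm tall; origin at the centre of its underside. Leave alone
- parcel_tape: roll of parcel tape lying flat, 90 mm across, 45 mm tall; origin at the centre of its underside. Leave alone
- marker: marker pen lying on the bench, 130 mm long along its x, 17 mm thick; origin under its middle. Leave alone

How it is judged:
By the outcome, as a careful person would: the job done as asked, in the order asked, and still so for the second after the job is handed in, while the arm keeps its last pose, push and grip.
It also fails if it takes over 58 s, if anything falls off the work surface, if the arm or the gripper's body presses on something with over 40 N, if the wrist force passes 120 N, or if a joint passes its speed limit or range.

## Robot

A 6-joint arm with a two-finger parallel gripper is mounted at the origin on the work surface. World frame = base frame: x ahead of the robot, y to its left, z up, the work surface at z = 0. Lengths are in m, angles in rad, forces in N, time in s.
With the tool pointing down it reaches from about 0.15 to 0.775 m from the base axis. Payload 6.1 kg.
Tool frame: the origin (TCP) lies at the very end of the fingers, on their centre line; the grasp point (between the pads) lies 19 mm behind it (ctrl.grip_depth is the z of the grasp point in the tool frame, in m); z points along the fingers, y is the direction in which the jaws open and shut (so a half turn about z gives the same grasp; the last joint's range is limited). The gripper opens to 85 mm and grips with 20 to 120 N. Pads are 22 mm wide; open, the fingers measure 114 mm over their backs; the gripper's body (76 mm by 85 mm) begins 54 mm behind the grasp point. The pads swing forward as they close: fully open they stand 13 mm farther back than shut.
Start: joints at [-1.265, 0.126, -0.04, 1.405, 0, 1.571], TCP at [0.158, -0.501, 0.231] pointing down, gripper open.
Joint ranges: [-2.72, 2.72], [-0.95, 1.95], [-1.27, 1.35], [-1.78, 2.02], [-1.46, 1.47], [-3.14, 3.14]. Speed limits (rad/s): [2.39, 2.39, 3.01, 3.14, 3.14, 3.14].

## Interface

Orientations are given as a unit quaternion [w, x, y, z].
In Python, from cell import ctrl, cams gives the robot as it stands. The module is installed in compiled form; this text tells all that it offers.
- The arm moves only by the shell command python3 -m jog 'ROWS'. ROWS is JSON, a list of rows, each an object with "delta_pos": the shift along the tool's x, y, z in mm, a list of three; "spin": the turn about the tool's z in rad; "claw": the opening in per cent of the stroke, from 0 (shut) to 100 (fully open). In form: [{"delta_pos": [dx, dy, dz], "spin": spin, "claw": claw}, ...]. A call has 1 to 10 rows; each row is the pose to reach, as a shift and turn from the pose commanded when the call began, along the tool's axes at that moment; what a row does not reach only later rows make up. A row lasts 1/10 s, in which the tool goes at most 50 mm and 8.59 degrees, less where a joint would pass 70% of its speed; a pose out of reach is approached as far as the arm can. A call with a gripper value outside its range is refused whole. The fingers move at their own pace and stop on an object; the grip force is fixed at half the most. Time passes only in rows, so rows that repeat a pose let the fingers close. It gives the time, the measured TCP pose, the force and the opening at its end, in the units of the state.
- ctrl.state(): the state, without advancing time (a new reading comes with each control period).
- cams.camera(name): name is "side" or "top" or "wrist"; returns the picture (384x512x3 uint8, red, green, blue); there is no depth.
- cams.calibration(name): a dict with "fx", "fy", "cx", "cy" (pixels), "rvec" (rotation vector, rad) and "tvec" (3), from world to camera coordinates, as OpenCV has them. Camera axes: x right, y down, z forward; pixel columns grow to the right and rows downward; lengths in m; the calibration is good to about 2 mm. A picture is of the moment at which its call begins: read the wrist's pose just before it. calibration takes no time and is no camera call; for the wrist camera it gives the pose at the moment of the call.
- ctrl.job_done(): hands the job in, once; it reports no verdict.
Trained networks look in the newest picture that a camera, given by its name, has taken for a name from the list of things; names that differ only in an ending like _2 or _b are one class to them, and where a whole thing is asked for, a point or a joint stands for the part that bears it (a point fixed in the world has none). Each returns a list of dicts, best first, with "score" (0 to 1); they miss things now and then, are a little off and sometimes report something else, mostly with a low value. They report only what shows in the picture. A call takes as long as a camera call.
- cams.spot_in(camera, query): "box" ([left, top, right, bottom] in pixels, round what is visible of it).
- cams.silhouettes(camera, query): "pixels" (384x512 bool, what is visible of it) and "box" ([left, top, right, bottom] in pixels, round what is visible of it).
- cams.landmark_of(camera, query): "centre" ([column, row] in pixels: a listed point, or the origin of a listed thing).
The state is a dict: "time": time; "joints": joint angles; "joint_velocities": joint speeds; "tau": joint torques, N m; "tcp_pos": TCP position; "tool_rot": TCP orientation; "contact_force": force on the tool from outside, world axes, zero at the start; "ft_torque": the same for the moment, N m; "opening": finger opening in m.
Only numpy, scipy, OpenCV 4.12 (cv2) and the standard library are available. Lean on these libraries where they do the work, as an engineer would, in place of code of your own. Each camera call takes 0.05 s, during which the arm holds its last target. There are 200 camera calls.

## Working session

There is one attempt and no reset: what is moved stays moved. The work goes in short steps, Python scripts to look and compute and a shell command to move; the robot and the scene stay as the last step left them, time stands still between calls to the robot, and variables do not carry over. Pictures are saved under pics/ and viewed, about 8 in all and at most 12, crops included, and the job is handed in when it is done.

```bash
mkdir -p pics
cat > h.py <<'E'
import numpy as np, cv2
from cell import ctrl, cams
def cal(n):
    c=cams.calibration(n); R=cv2.Rodrigues(np.array(c["rvec"],float))[0]
    return np.array([[c["fx"],0,c["cx"]],[0,c["fy"],c["cy"]],[0,0,1]]),R,np.array(c["tvec"],float).ravel()
def ray(n,px,z):           # pixel -> point on plane z
    K,R,t=cal(n); d=R.T@np.linalg.inv(K)@np.array([px[0],px[1],1.]); o=-R.T@t
    return o+d*(z-o[2])/d[2]
def proj(n,p):
    K,R,t=cal(n); q=K@(R@np.array(p,float)+t); return q[:2]/q[2]
def snap(n,f):
    im=cams.camera(n); cv2.imwrite(f"pics/{f}.png",cv2.cvtColor(im,cv2.COLOR_RGB2BGR)); return im
E
python3 - <<'E'
from h import *
np.set_printoptions(precision=4,suppress=True)
a=snap("top","t0");b=snap("side","s0")
cv2.imwrite("pics/two.png",cv2.cvtColor(np.vstack([a,b])[::1],cv2.COLOR_RGB2BGR)) if 0 else None
cv2.imwrite("pics/two.png",cv2.resize(cv2.cvtColor(np.hstack([a,b]),cv2.COLOR_RGB2BGR),(800,300),interpolation=cv2.INTER_AREA))
for q,z in [("white_roll",0.082),("white_roll_mid",.051),("spindle",.09),("stand",.08),("caddy",.04),("brown_roll",.082),("yellow_roll",.082)]:
    for n in("top","side"):
        for d in cams.silhouettes(n,q)[:1]:
            print(q,n,round(d["score"],2),d["box"])
        for d in cams.landmark_of(n,q)[:1]:
            zo={"white_roll":.02,"brown_roll":.02,"yellow_roll":.02,"white_roll_mid":.051,"spindle":.004}.get(q,0)
            print("   lm",d["centre"],round(d["score"],2),ray(n,d["centre"],zo))
print(ctrl.state())
E
```

```text
white_roll top 0.55 [274.2, 192.1, 292.5, 215.4]
   lm [227.2, 198.1] 0.2 [0.5421 0.1143 0.02  ]
white_roll side 0.94 [249.7, 203.8, 266.2, 229.1]
   lm [254.6, 228.8] 0.85 [ 0.5195 -0.0484  0.02  ]
white_roll_mid top 0.69 [274.9, 194.5, 291.3, 211.5]
   lm [284.4, 207.4] 0.7 [ 0.5142 -0.0469  0.051 ]
white_roll_mid side 0.87 [249.3, 204.8, 269.6, 232.3]
   lm [259.3, 220.2] 0.84 [ 0.5315 -0.0483  0.051 ]
spindle top 0.49 [242.2, 192.8, 261.2, 209.9]
   lm [332.3, 218.4] 0.59 [ 0.4897 -0.1887  0.004 ]
spindle side 0.61 [243.3, 255.2, 254.3, 262.3]
   lm [204.5, 202.9] 0.33 [0.3782 0.0745 0.004 ]
stand top 0.97 [322.3, 202.6, 353.0, 231.1]
   lm [336.6, 217.1] 0.74 [ 0.494 -0.202  0.   ]
stand side 0.59 [228.4, 245.1, 263.6, 295.4]
   lm [245.4, 279.0] 0.85 [ 0.4943 -0.1934  0.    ]
caddy top 0.76 [206.9, 186.5, 303.8, 221.6]
   lm [252.8, 203.1] 0.57 [0.5312 0.0412 0.    ]
caddy side 0.82 [241.6, 171.4, 276.3, 250.3]
   lm [259.7, 212.2] 0.59 [0.536  0.0361 0.    ]
brown_roll top 0.56 [214.3, 187.8, 233.3, 209.3]
   lm [226.0, 199.2] 0.76 [0.5389 0.1177 0.02  ]
brown_roll side 0.75 [249.5, 166.8, 265.6, 187.1]
   lm [259.5, 188.3] 0.52 [0.538  0.1179 0.02  ]
yellow_roll top 0.61 [241.5, 192.2, 260.2, 210.3]
   lm [252.1, 203.8] 0.58 [0.5267 0.0431 0.02  ]
yellow_roll side 0.85 [247.1, 186.1, 269.0, 207.7]
   lm [258.6, 209.5] 0.91 [0.5324 0.0257 0.02  ]
{'time': 1.5, 'joints': array([-1.265 ,  0.1258, -0.0396,  1.4054,  0.    ,  1.5708]), 'joint_velocities': array([ 0.0021, -0.0013,  0.0007, -0.    , -0.0012,  0.0015]), 'tau': array([ -0.0014, -43.5702,  35.3086,   0.0013,  -0.0003,   0.    ]), 'tcp_pos': array([ 0.1581, -0.5006,  0.2313]), 'tool_rot': array([-0.    ,  0.9883,  0.1523,  0.    ]), 'contact_force': array([ 0.2356, -0.773 , -0.2189]), 'ft_torque': array([-0.0037,  0.0015, -0.0449]), 'opening': 0.08507980025219507}
```

View pics/t0.png

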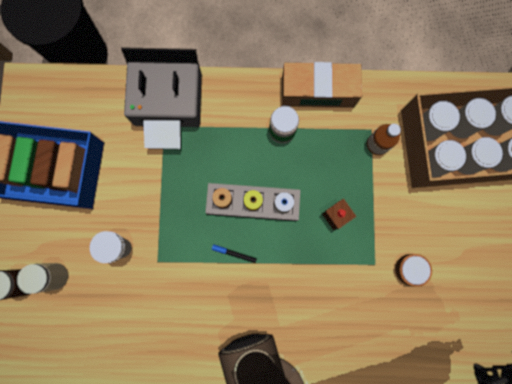

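View pics/s0.png

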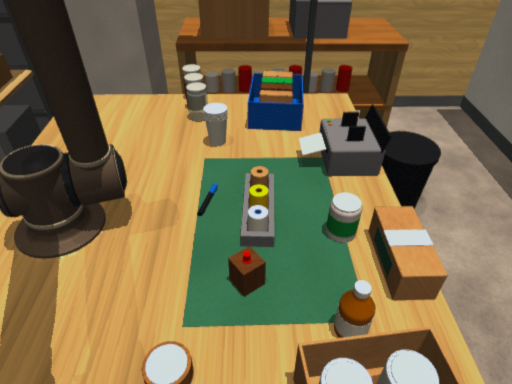

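The top view shows the white roll at about (284,202) at the right end of the caddy, and the red knob at (342,213) on the stand, which is yawed about 30°. The side view agrees: roll top (258,212), knob (247,256).

Run:
```python
from h import *
np.set_printoptions(precision=4,suppress=True)
t=cv2.imread("pics/t0.png");s=cv2.imread("pics/s0.png")
def cen(im,f,box):
    x0,y0,x1,y1=box; c=im[y0:y1,x0:x1].astype(int); m=f(c[...,2],c[...,1],c[...,0]).astype(np.uint8)
    v,u=np.nonzero(m); return (u.mean()+x0,v.mean()+y0),len(u)
red=lambda r,g,b:(r>130)&(g<70)&(b<70)
blue=lambda r,g,b:(b>r+40)&(b>90)
wh=lambda r,g,b:(r>165)&(g>165)&(b>165)
for nm,n,im,f,box,z in [("knob","top",t,red,(325,200,358,230),.092),("knob","side",s,red,(235,245,260,266),.092),
  ("ring","top",t,blue,(270,188,300,218),.082),("ring","side",s,blue,(245,200,272,222),.082)]:
    p,k=cen(im,f,box); print(nm,n,p,k,ray(n,p,z))
# caddy yaw & stand yaw from top silhouettes
cams.camera("top")
for q,z in(("caddy",.04),("stand",.08)):
    m=cams.silhouettes("top",q)[0]["pixels"].astype(np.uint8)
    r=cv2.minAreaRect(np.argwhere(m)[:,::-1].astype(np.float32)); b=cv2.boxPoints(r)
    w=np.array([ray("top",p,z)[:2] for p in b]); print(q,w.mean(0),[(np.linalg.norm(w[i]-w[i-1]).round(3),np.degrees(np.arctan2(*(w[i]-w[i-1])[::-1])).round(1)) for i in range(4)])
from scipy.spatial.transform import Rotation as Ro
q=ctrl.state()["tool_rot"]; print(Ro.from_quat(np.roll(q,-1)).as_matrix())
```

```text
knob top (np.float64(342.0652173913044), np.float64(212.2173913043478)) 46 [ 0.4989 -0.1987  0.092 ]
knob side (np.float64(246.44776119402985), np.float64(256.2985074626866)) 67 [ 0.4978 -0.2022  0.092 ]
ring top (np.float64(283.96875), np.float64(201.21875)) 32 [ 0.5275 -0.0434  0.082 ]
ring side (np.float64(257.3611111111111), np.float64(211.13888888888889)) 36 [ 0.5263 -0.0473  0.082 ]
caddy [0.5303 0.0405] [(np.float64(0.257), np.float64(86.7)), (np.float64(0.088), np.float64(-2.3)), (np.float64(0.26), np.float64(-93.2)), (np.float64(0.088), np.float64(175.9))]
stand [ 0.4927 -0.1909] [(np.float64(0.063), np.float64(33.6)), (np.float64(0.078), np.float64(-55.8)), (np.float64(0.063), np.float64(-146.9)), (np.float64(0.078), np.float64(123.9))]
[[ 0.9536  0.301  -0.    ]
 [ 0.301  -0.9536  0.    ]
 [ 0.     -0.     -1.    ]]
```

```bash
R='{"delta_pos":[415,-184,40],"spin":-1.213,"claw":100}'; python3 -m jog '[{"delta_pos":[415,-184,40],"spin":-1.213,"claw":100},{"delta_pos":[415,-184,40],"spin":-1.213,"claw":100},{"delta_pos":[415,-184,40],"spin":-1.213,"claw":100},{"delta_pos":[415,-184,40],"spin":-1.213,"claw":100},{"delta_pos":[415,-184,40],"spin":-1.213,"claw":60},{"delta_pos":[415,-184,40],"spin":-1.213,"claw":60},{"delta_pos":[415,-184,40],"spin":-1.213,"claw":60},{"delta_pos":[415,-184,40],"spin":-1.213,"claw":60},{"delta_pos":[415,-184,40],"spin":-1.213,"claw":60},{"delta_pos":[415,-184,40],"spin":-1.213,"claw":60}]'
python3 -m jog '[{"delta_pos":[0,0,0],"spin":0,"claw":60},{"delta_pos":[0,0,0],"spin":0,"claw":60},{"delta_pos":[0,0,0],"spin":0,"claw":60}]'
```

```text
time: 2.65
tcp_pos: [0.5015, -0.1967, 0.1903]
tool_rot: [-0.0, 0.723, 0.691, 0.0]
contact_force: [-0.9, -0.3, 0.3]
opening: 0.0513
time: 2.95
tcp_pos: [0.4976, -0.2012, 0.1916]
tool_rot: [0.0, 0.726, 0.688, -0.0]
contact_force: [-0.6, 0.6, 0.7]
opening: 0.0515
```

Run:
```python
from h import *
np.set_printoptions(precision=4,suppress=True)
s=ctrl.state(); print(s["tcp_pos"],s["tool_rot"],s["joint_velocities"].max(),s["joints"],s["time"])
im=snap("wrist","w1").astype(int); r,g,b=im[...,0],im[...,1],im[...,2]
m=((r>110)&(g<60)&(b<60)).astype(np.uint8); n,l,st,c=cv2.connectedComponentsWithStats(m)
for i in range(1,n):
    if st[i,4]>60: print(st[i],c[i],ray("wrist",c[i],.092))
print(proj("wrist",[.498,-.2,.101]))
```

```text
[ 0.4976 -0.2012  0.1916] [ 0.0002  0.7259  0.6878 -0.0001] 0.0029229645038433057 [-0.3842  0.1502 -0.0979  1.3224 -0.0002  1.2405] 2.95
[244 175  23  24 378] [254.6984 186.709 ] [ 0.4988 -0.194   0.092 ]
[254.2291 196.0216]
```

View pics/w1.png

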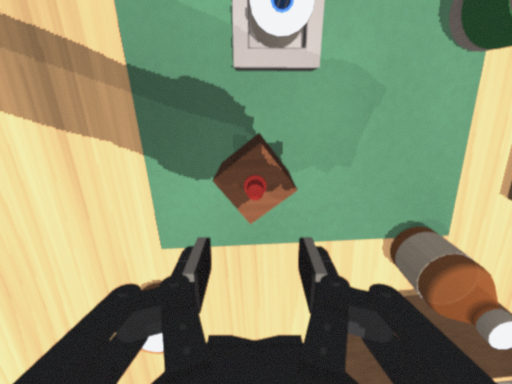

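The wrist view shows the red knob at (255,187), in line with the jaws; the white roll is at the top (282,10). I'll fit the knob's position by projecting its outline.

```bash
cat >> h.py <<'E'
def circ(c,r,z): 
    a=np.linspace(0,2*np.pi,60); return np.c_[c[0]+r*np.cos(a),c[1]+r*np.sin(a),0*a+z]
def bbox(n,c,parts):
    P=np.array([proj(n,p) for r,z in parts for p in circ(c,r,z)]); return np.r_[P.min(0),P.max(0)]
from scipy.optimize import least_squares
def fit(n,box,parts,g):
    s=least_squares(lambda c:bbox(n,c,parts)-box,g); return s.x,s.fun
E
python3 - <<'E'
from h import *
np.set_printoptions(precision=4,suppress=True)
K,R,t=cal("wrist"); print("cam",-R.T@t)
sp=[(.011,.080),(.011,.083),(.008,.101)]
print(fit("wrist",np.array([244,175,267,199.]),sp,[.498,-.198]))
s=cv2.imread("pics/w1.png"); b,g,r=[s[...,i].astype(int) for i in range(3)]
m=(r>1.9*g)&(r>1.9*b)&(r>70); m[:160]=0;m[215:]=0;m[:,:225]=0;m[:,285:]=0
m2=(r>2.6*g)&(r>80)&m; v,u=np.nonzero(m2); print(u.min(),u.max(),v.min(),v.max(),m2.sum())
E
python3 -c "
import cv2;i=cv2.imread('pics/w1.png')[125:230,200:310];cv2.imwrite('pics/w1c.png',cv2.resize(i,None,fx=5,fy=5,interpolation=0))"
```

```text
cam [ 0.5027 -0.1156  0.3339]
(array([ 0.4994, -0.196 ]), array([ 0.1934, -1.0169, -0.1933,  0.9912]))
244 265 175 199 411
```

View pics/w1c.png

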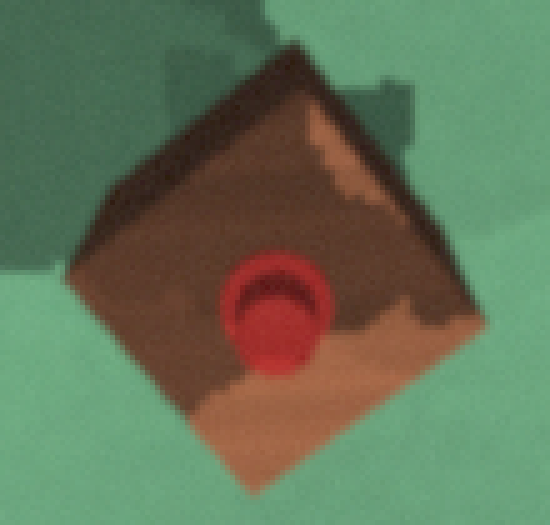

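The knob outline fits at (0.499, -0.196); all the estimates agree within a few mm. Descending to grip it.

```bash
python3 -m jog '[{"delta_pos":[4.5,1.5,50],"spin":0,"claw":60},{"delta_pos":[4.5,1.5,85],"spin":0,"claw":60},{"delta_pos":[4.5,1.5,106],"spin":0,"claw":60},{"delta_pos":[4.5,1.5,106],"spin":0,"claw":60},{"delta_pos":[4.5,1.5,106],"spin":0,"claw":60},{"delta_pos":[4.5,1.5,106],"spin":0,"claw":0},{"delta_pos":[4.5,1.5,106],"spin":0,"claw":0},{"delta_pos":[4.5,1.5,106],"spin":0,"claw":0},{"delta_pos":[4.5,1.5,106],"spin":0,"claw":0},{"delta_pos":[4.5,1.5,106],"spin":0,"claw":0}]'
python3 -m jog '[{"delta_pos":[0,0,0],"spin":0,"claw":0},{"delta_pos":[0,0,0],"spin":0,"claw":0},{"delta_pos":[0,0,0],"spin":0,"claw":0}]'
```

```text
time: 4.0
tcp_pos: [0.5002, -0.1963, 0.0871]
tool_rot: [0.001, 0.725, 0.688, -0.0]
contact_force: [-4.4, -0.1, 7.5]
opening: 0.0132
time: 4.3
tcp_pos: [0.5002, -0.1963, 0.087]
tool_rot: [0.001, 0.725, 0.688, -0.0]
contact_force: [-4.4, -0.3, 7.2]
opening: 0.0132
```

```bash
python3 -m jog '[{"delta_pos":[0,0,-30],"spin":0,"claw":0},{"delta_pos":[0,0,-70],"spin":0,"claw":0},{"delta_pos":[0,0,-110],"spin":0,"claw":0},{"delta_pos":[0,0,-110],"spin":0,"claw":0},{"delta_pos":[0,0,-110],"spin":0,"claw":0},{"delta_pos":[0,0,-110],"spin":0,"claw":0}]'
python3 - <<'E'
from h import *
snap("side","s2");w=snap("wrist","w2")
s=cv2.imread("pics/s2.png");i=cv2.resize(s[170:310,190:320],(520,560),interpolation=2)
j=cv2.imread("pics/w2.png")[170:384,150:350]; j=cv2.resize(j,(280,300)); j=np.vstack([j,np.zeros((260,280,3),np.uint8)])
cv2.imwrite("pics/v2.png",np.hstack([i,j]))
E
```

```text
time: 4.9
tcp_pos: [0.4998, -0.1956, 0.1945]
tool_rot: [-0.0, 0.725, 0.688, -0.0]
contact_force: [-0.0, 0.0, -1.5]
opening: 0.0131
```

View pics/v2.png

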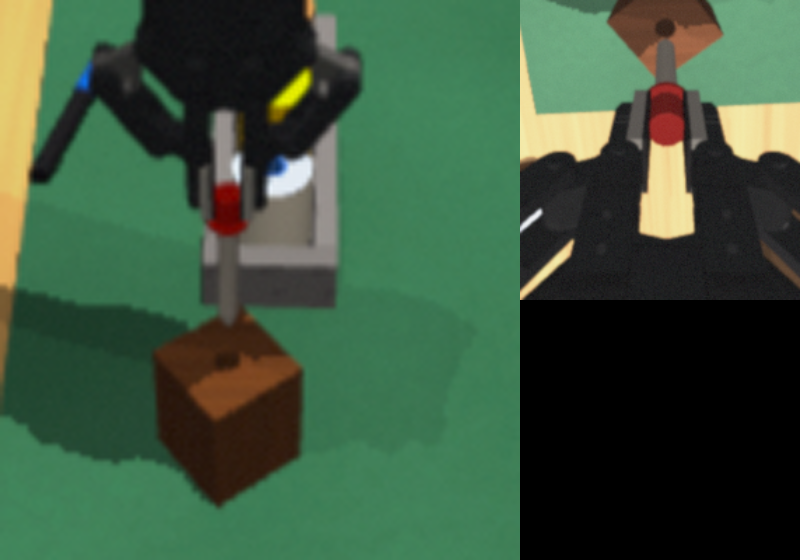

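The spindle is out of the stand, held by its knob and hanging vertical. I'll move to just short of the roll and take a close look.

```bash
python3 -m jog '[{"delta_pos":[40,9,0],"spin":0,"claw":0},{"delta_pos":[70,15,0],"spin":0,"claw":0},{"delta_pos":[87,19,0],"spin":0,"claw":0},{"delta_pos":[87,19,0],"spin":0,"claw":0},{"delta_pos":[87,19,0],"spin":0,"claw":0},{"delta_pos":[87,19,0],"spin":0,"claw":0}]'
python3 - <<'E'
from h import *
np.set_printoptions(precision=4,suppress=True)
s=ctrl.state(); T=s["tcp_pos"]; print(T)
w=snap("wrist","w3"); K,R,t=cal("wrist")
print("roll box guess",bbox("wrist",[.527,-.045],[(.026,.082)]),"ring centre",proj("wrist",[.527,-.045,.082]))
print("tip guess",proj("wrist",[T[0],T[1],T[2]-.083]),"collar",proj("wrist",[T[0],T[1],T[2]-.004]))
cv2.imwrite("pics/w3c.png",cv2.resize(cv2.imread("pics/w3.png")[0:300,160:360],(533,600)+(),interpolation=cv2.INTER_AREA) if 0 else cv2.resize(cv2.imread("pics/w3.png")[20:300,160:350],None,fx=2.1,fy=2.1,interpolation=2))
E
```

```text
time: 5.6
tcp_pos: [0.5232, -0.1105, 0.1948]
tool_rot: [-0.0, 0.725, 0.688, -0.0]
contact_force: [0.1, 0.5, -0.6]
opening: 0.0131
[ 0.5232 -0.1105  0.1948]
roll box guess [225.86    91.1965 282.7285 149.8147] ring centre [254.2846 121.5108]
tip guess [253.855  200.1813] collar [253.4428 245.9014]
```

View pics/w3c.png

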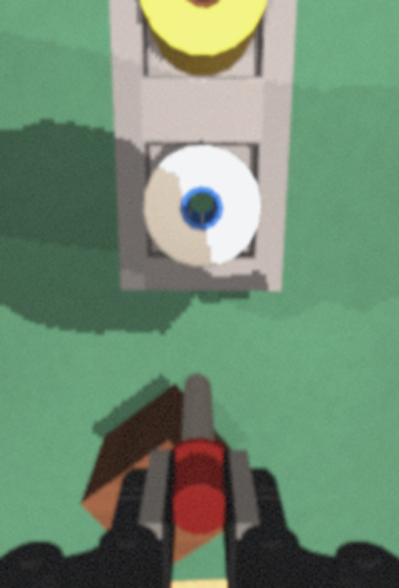

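The picture shows the roll's bore at about (256,118) and the spindle tip at about (254,203) in image pixels. Computing the offset between them.

Run:
```python
from h import *
np.set_printoptions(precision=4,suppress=True)
T=ctrl.state()["tcp_pos"]
c,r=fit("wrist",np.array([228.6,88.6,284.3,146.2]),[(.026,.082)],[.527,-.045]); print(c,r)
h=ray("wrist",(256.2,118.6),.082); print("bore",h)
im=cv2.imread("pics/w3.png"); b,g,rr=[im[...,i].astype(int) for i in range(3)]
m=(b>rr+50)&(b>100); m[170:]=0; m[:80]=0; v,u=np.nonzero(m); print("ring px box",u.min(),u.max(),v.min(),v.max(),ray("wrist",((u.min()+u.max()+1)/2-.5,(v.min()+v.max())/2),.082))
for v in (200,202,204): print("tip",v,ray("wrist",(253.8,v),T[2]-.083))
a=np.radians(87);d=np.array([c[0],c[1]])-T[:2]; print("tool dx,dy from TCP",d@[np.cos(a),np.sin(a)],d@[np.sin(a),-np.cos(a)])
```

```text
[ 0.5291 -0.0424] [-0.6885 -0.6456  0.6867  0.7901]
bore [ 0.5289 -0.0425  0.082 ]
ring px box 246 265 109 128 [ 0.5282 -0.0424  0.082 ]
tip 200 [ 0.5232 -0.1103  0.112 ]
tip 202 [ 0.5231 -0.1122  0.112 ]
tip 204 [ 0.523  -0.1141  0.112 ]
tool dx,dy from TCP 0.0684467694423435 0.0022267669284809243
```

```bash
python3 -m jog '[{"delta_pos":[35,1,0],"spin":0,"claw":0},{"delta_pos":[60,2,0],"spin":0,"claw":0},{"delta_pos":[70,2,0],"spin":0,"claw":0},{"delta_pos":[70,2,10],"spin":0,"claw":0},{"delta_pos":[70,2,22],"spin":0,"claw":0},{"delta_pos":[70,2,26],"spin":0,"claw":0},{"delta_pos":[70,2,30],"spin":0,"claw":0},{"delta_pos":[70,2,34],"spin":0,"claw":0},{"delta_pos":[70,2,38],"spin":0,"claw":0},{"delta_pos":[70,2,40],"spin":0,"claw":0}]'
```

```text
time: 6.65
tcp_pos: [0.5292, -0.0404, 0.155]
tool_rot: [-0.0, 0.725, 0.688, -0.0]
contact_force: [-0.3, -1.1, -0.3]
opening: 0.013
```

```bash
python3 -m jog '[{"delta_pos":[0,0,10],"spin":0,"claw":0},{"delta_pos":[0,0,20],"spin":0,"claw":0},{"delta_pos":[0,0,30],"spin":0,"claw":0},{"delta_pos":[0,0,40],"spin":0,"claw":0},{"delta_pos":[0,0,50],"spin":0,"claw":0},{"delta_pos":[0,0,58],"spin":0,"claw":0},{"delta_pos":[0,0,63],"spin":0,"claw":0},{"delta_pos":[0,0,66],"spin":0,"claw":0},{"delta_pos":[0,0,66],"spin":0,"claw":0},{"delta_pos":[0,0,66],"spin":0,"claw":0}]'
```

```text
time: 7.65
tcp_pos: [0.5294, -0.04, 0.0894]
tool_rot: [0.0, 0.725, 0.688, 0.0]
contact_force: [-0.2, -0.4, 0.7]
opening: 0.0129
```

```bash
python3 -m jog '[{"delta_pos":[0,0,1],"spin":0,"claw":0},{"delta_pos":[0,0,2],"spin":0,"claw":0},{"delta_pos":[0,0,2],"spin":0,"claw":0}]'
python3 -m jog '[{"delta_pos":[0,0,0],"spin":0,"claw":100},{"delta_pos":[0,0,0],"spin":0,"claw":100},{"delta_pos":[0,0,0],"spin":0,"claw":100},{"delta_pos":[0,0,0],"spin":0,"claw":100},{"delta_pos":[0,0,0],"spin":0,"claw":100},{"delta_pos":[-2,0,-10],"spin":0,"claw":100},{"delta_pos":[-2,0,-10],"spin":0,"claw":100}]'
python3 - <<'E'
from h import *
snap("side","s4");w=snap("wrist","w4")
s=cv2.imread("pics/s4.png");i=cv2.resize(s[150:270,200:310],(440,480),interpolation=2)
j=cv2.imread("pics/w4.png")[100:384,130:380]; j=cv2.resize(j,(360,409)); j=np.vstack([j,np.zeros((71,360,3),np.uint8)])
cv2.imwrite("pics/v4.png",np.hstack([i,j]))
E
```

```text
time: 7.95
tcp_pos: [0.5296, -0.0402, 0.0891]
tool_rot: [0.001, 0.725, 0.688, 0.001]
contact_force: [-3.9, -1.3, 11.9]
opening: 0.0132
time: 8.65
tcp_pos: [0.5299, -0.0424, 0.0988]
tool_rot: [0.001, 0.725, 0.688, 0.001]
contact_force: [0.7, -0.5, 0.0]
opening: 0.0852
```

View pics/v4.png

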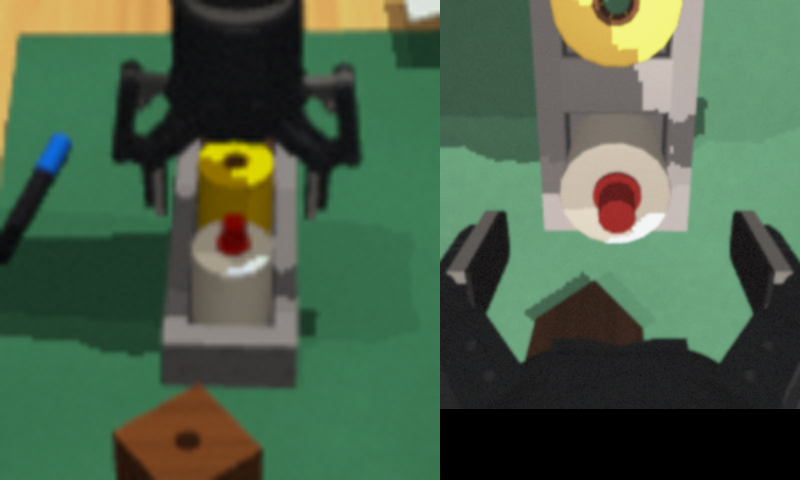

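The spindle is seated: the red collar lies flat on the white roll in both views and the gripper is clear of it. The jog interface can't tilt the tool. So I'll grip the roll high and pivot it between the pads by dragging its lower end over the fixed stand, then press it level on the stand's flat top.

```bash
python3 -m jog '[{"delta_pos":[0,0,20],"spin":0,"claw":100},{"delta_pos":[0,0,40],"spin":0,"claw":100},{"delta_pos":[0,0,55],"spin":0,"claw":100},{"delta_pos":[0,0,56],"spin":0,"claw":100},{"delta_pos":[0,0,56],"spin":0,"claw":0},{"delta_pos":[0,0,56],"spin":0,"claw":0},{"delta_pos":[0,0,56],"spin":0,"claw":0},{"delta_pos":[0,0,56],"spin":0,"claw":0},{"delta_pos":[0,0,56],"spin":0,"claw":0},{"delta_pos":[0,0,56],"spin":0,"claw":0}]'
python3 -m jog '[{"delta_pos":[0,0,-20],"spin":0,"claw":0},{"delta_pos":[0,0,-50],"spin":0,"claw":0},{"delta_pos":[0,0,-90],"spin":0,"claw":0},{"delta_pos":[0,0,-120],"spin":0,"claw":0},{"delta_pos":[0,0,-120],"spin":0,"claw":0},{"delta_pos":[0,0,-120],"spin":0,"claw":0}]'
```

```text
time: 9.75
tcp_pos: [0.53, -0.0422, 0.0426]
tool_rot: [0.001, 0.725, 0.689, 0.001]
contact_force: [-1.6, -0.8, 7.2]
opening: 0.0502
time: 10.35
tcp_pos: [0.5295, -0.0421, 0.1615]
tool_rot: [0.0, 0.725, 0.688, 0.0]
contact_force: [-0.1, -0.2, -1.8]
opening: 0.05
```

Run:
```python
from h import *
snap("side","s5");w=snap("wrist","w5")
s=cv2.imread("pics/s5.png");i=cv2.resize(s[130:270,190:320],(446,480),interpolation=2)
j=cv2.imread("pics/w5.png")[100:384,130:380]; j=cv2.resize(j,(350,398)); j=np.vstack([j,np.zeros((82,350,3),np.uint8)])
cv2.imwrite("pics/v5.png",np.hstack([i,j]))
```

```text
(no output)
```

View pics/v5.png

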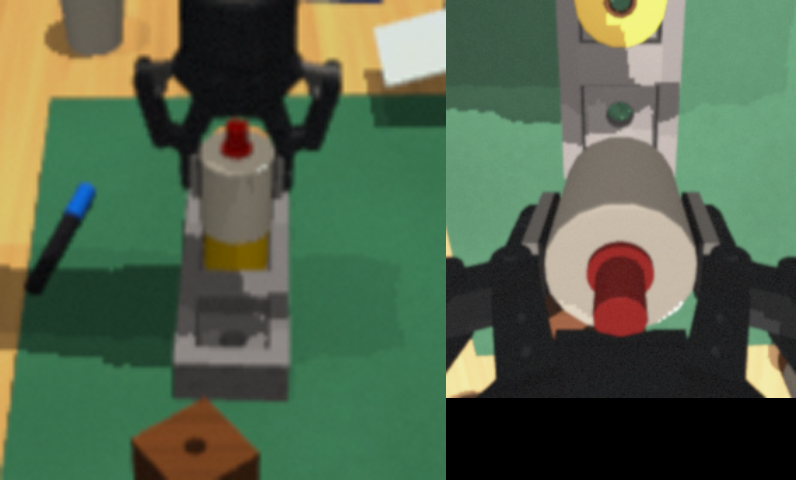

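The roll is drawn up out of the caddy with the spindle in it, and the pocket is empty. Next I'll go to the caddy side of the stand with the jaw axis parallel to its face.

```bash
python3 -m jog '[{"delta_pos":[-22,-31,0],"spin":-0.14,"claw":0},{"delta_pos":[-44,-62,0],"spin":-0.28,"claw":0},{"delta_pos":[-67,-93,0],"spin":-0.42,"claw":0},{"delta_pos":[-67,-93,0],"spin":-0.56,"claw":0},{"delta_pos":[-67,-93,0],"spin":-0.663,"claw":0},{"delta_pos":[-67,-93,40],"spin":-0.663,"claw":0},{"delta_pos":[-67,-93,69],"spin":-0.663,"claw":0},{"delta_pos":[-67,-93,69],"spin":-0.663,"claw":0},{"delta_pos":[-67,-93,69],"spin":-0.663,"claw":0}]'
python3 - <<'E'
from h import *
np.set_printoptions(precision=4,suppress=True)
from scipy.spatial.transform import Rotation as Ro
s=ctrl.state();M=Ro.from_quat(np.roll(s["tool_rot"],-1)).as_matrix();T=s["tcp_pos"];print(T,s["contact_force"],s["joints"])
print("stand centre in tool axes mm",M.T@(np.array([.499,-.198,T[2]])-T)*1000)
E
```

```text
time: 11.35
tcp_pos: [0.4318, -0.1039, 0.0916]
tool_rot: [-0.001, 0.462, 0.887, -0.0]
contact_force: [-0.2, -0.6, -1.1]
opening: 0.0499
[ 0.4318 -0.1039  0.0916] [-0.1908 -0.6111 -1.0878] [-0.2362  0.0166 -0.4675  1.0897 -0.      0.7236]
stand centre in tool axes mm [-115.6138    1.0992   -0.2634]
```

```bash
python3 -m jog '[{"delta_pos":[-30,1,0],"spin":0,"claw":0},{"delta_pos":[-50,1,0],"spin":0,"claw":0},{"delta_pos":[-55,1,0],"spin":0,"claw":0},{"delta_pos":[-59,1,0],"spin":0,"claw":0},{"delta_pos":[-62,1,0],"spin":0,"claw":0},{"delta_pos":[-65,1,0],"spin":0,"claw":0},{"delta_pos":[-68,1,0],"spin":0,"claw":0},{"delta_pos":[-71,1,0],"spin":0,"claw":0}]'
python3 - <<'E'
from h import *
snap("side","s6")
s=cv2.imread("pics/s6.png");cv2.imwrite("pics/v6.png",cv2.resize(s[180:300,190:320],(520,480),interpolation=2))
E
```

```text
time: 12.15
tcp_pos: [0.471, -0.1565, 0.0934]
tool_rot: [-0.005, 0.461, 0.888, 0.004]
contact_force: [-11.0, 18.8, 16.0]
opening: 0.05
```

View pics/v6.png

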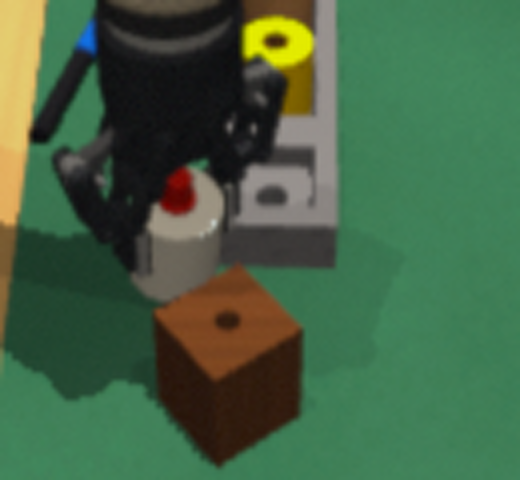

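The side view shows the roll touching the stand's near edge and just starting to tilt, with the knob leaning towards the stand. The force is about 22 N sideways. I'll continue gradually.

```bash
python3 -m jog '[{"delta_pos":[-2,0,0],"spin":0,"claw":0},{"delta_pos":[-4,0,0],"spin":0,"claw":0},{"delta_pos":[-6,0,0],"spin":0,"claw":0},{"delta_pos":[-8,0,0],"spin":0,"claw":0}]'
python3 -m jog '[{"delta_pos":[-2,0,0],"spin":0,"claw":0},{"delta_pos":[-4,0,0],"spin":0,"claw":0},{"delta_pos":[-6,0,0],"spin":0,"claw":0},{"delta_pos":[-8,0,0],"spin":0,"claw":0}]'
python3 - <<'E'
from h import *
snap("side","s7");snap("wrist","w7")
s=cv2.imread("pics/s7.png");j=cv2.imread("pics/w7.png")[150:384,130:380]
cv2.imwrite("pics/v7.png",np.hstack([cv2.resize(s[180:300,190:320],(433,400),interpolation=2),cv2.resize(j,(360,400))]))
E
```

```text
time: 12.6
tcp_pos: [0.4759, -0.1636, 0.0942]
tool_rot: [-0.004, 0.461, 0.888, 0.003]
contact_force: [-16.6, 18.7, 20.2]
opening: 0.05
time: 13.0
tcp_pos: [0.4811, -0.171, 0.0944]
tool_rot: [-0.003, 0.461, 0.887, 0.003]
contact_force: [-7.8, 9.3, 10.7]
opening: 0.0497
```

View pics/v7.png

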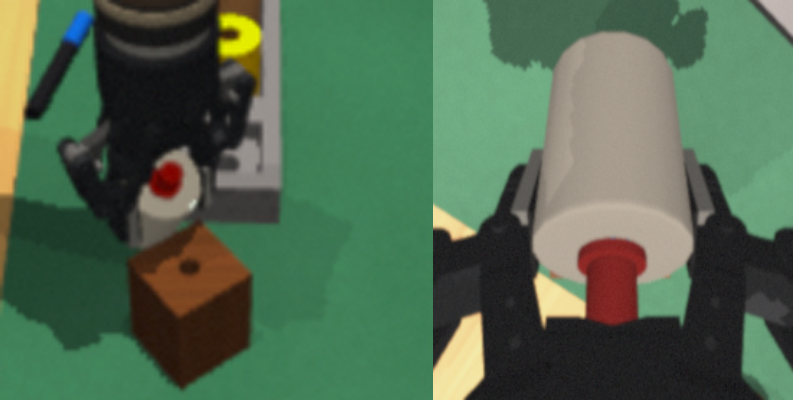

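It works: the roll has tilted to roughly 50° in the grip, with the knob swinging forward and the collar still against it. Continuing over the stand.

```bash
python3 -m jog '[{"delta_pos":[-4,0,0],"spin":0,"claw":0},{"delta_pos":[-8,0,0],"spin":0,"claw":0},{"delta_pos":[-12,0,0],"spin":0,"claw":0},{"delta_pos":[-16,0,0],"spin":0,"claw":0},{"delta_pos":[-20,0,0],"spin":0,"claw":0},{"delta_pos":[-24,0,0],"spin":0,"claw":0},{"delta_pos":[-26,0,0],"spin":0,"claw":0},{"delta_pos":[-26,0,0],"spin":0,"claw":0}]'
python3 -m jog '[{"delta_pos":[0,0,1],"spin":0,"claw":0},{"delta_pos":[0,0,2],"spin":0,"claw":0},{"delta_pos":[0,0,3],"spin":0,"claw":0},{"delta_pos":[0,0,4],"spin":0,"claw":0},{"delta_pos":[0,0,4],"spin":0,"claw":0}]'
```

```text
time: 13.9
tcp_pos: [0.4966, -0.1934, 0.0929]
tool_rot: [-0.003, 0.461, 0.887, 0.002]
contact_force: [-5.9, 7.8, 3.1]
opening: 0.05
time: 14.4
tcp_pos: [0.4981, -0.1951, 0.0911]
tool_rot: [0.0, 0.461, 0.887, 0.001]
contact_force: [-6.7, 4.1, 12.6]
opening: 0.0498
```

```bash
python3 -m jog '[{"delta_pos":[0,0,1],"spin":0,"claw":0},{"delta_pos":[0,0,2],"spin":0,"claw":0},{"delta_pos":[0,0,3],"spin":0,"claw":0},{"delta_pos":[0,0,4],"spin":0,"claw":0}]'
python3 -m jog '[{"delta_pos":[0,0,1],"spin":0,"claw":0},{"delta_pos":[0,0,2],"spin":0,"claw":0},{"delta_pos":[0,0,3],"spin":0,"claw":0},{"delta_pos":[0,0,3],"spin":0,"claw":0}]'
python3 - <<'E'
from h import *
snap("side","s8");snap("wrist","w8")
s=cv2.imread("pics/s8.png");j=cv2.imread("pics/w8.png")[150:384,130:380]
cv2.imwrite("pics/v8.png",np.hstack([cv2.resize(s[190:300,200:310],(400,400),interpolation=2),cv2.resize(j,(360,400))]))
E
```

```text
time: 14.8
tcp_pos: [0.4997, -0.1969, 0.0889]
tool_rot: [0.003, 0.462, 0.887, -0.0]
contact_force: [-2.2, -2.1, 19.8]
opening: 0.0502
time: 15.2
tcp_pos: [0.5009, -0.1976, 0.0866]
tool_rot: [0.004, 0.462, 0.887, -0.0]
contact_force: [-2.9, -1.0, 20.0]
opening: 0.0496
```

View pics/v8.png

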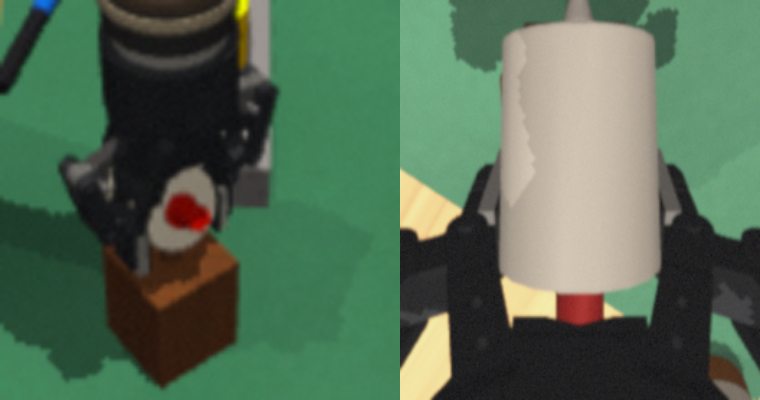

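The roll now lies almost level on the stand's top, with the knob forward and the tip out behind. I'll measure the tilt by fitting the cylinder's silhouette in the wrist view.

```bash
cat > tilt.py <<'E'
from h import *
from scipy.optimize import minimize
from scipy.spatial.transform import Rotation as Ro
def tilt(n="wrist"):
    s=ctrl.state(); M=Ro.from_quat(np.roll(s["tool_rot"],-1)).as_matrix(); T=s["tcp_pos"]
    cams.camera(n); d=cams.silhouettes(n,"white_roll"); 
    if not d: return None
    m=d[0]["pixels"]; K,R,t=cal(n)
    a=np.linspace(0,2*np.pi,72)
    def mask(p):   # p: pitch from upright deg, x,z of pivot(mm, tool), y mm
        th=np.radians(p[0]); ax=M@np.array([-np.sin(th),0,-np.cos(th)]); e1=M[:,1]; e2=np.cross(ax,e1)
        c=T+M@(np.array([p[1],p[2],p[3]])/1000)
        P=np.vstack([c+ax*h+.026*(np.outer(np.cos(a),e1)+np.outer(np.sin(a),e2)) for h in(-.042,.020)])
        q=(K@(P@R.T+t).T).T; q=(q[:,:2]/q[:,2:]).astype(np.float32)
        im=np.zeros((384,512),np.uint8); cv2.fillConvexPoly(im,np.round(cv2.convexHull(q)*16).astype(np.int32),1,shift=4); return im>0
    f=lambda p:1-(mask(p)&m).sum()/(mask(p)|m).sum()+1e-4*(((p[3]+19)/3)**2+(p[2]/2)**2)
    best=min((minimize(f,[th,-2,0,-19],method="Nelder-Mead",options=dict(initial_simplex=np.array([[th,-2,0,-19],[th+8,-2,0,-19],[th,3,0,-19],[th,-2,3,-19],[th,-2,0,-14.]]))) for th in(70,80,90,100)),key=lambda r:r.fun)
    return d[0]["score"],best.x.round(1),round(best.fun,3)
if __name__=="__main__": print(tilt())
E
python3 tilt.py
python3 -m jog '[{"delta_pos":[0,0,1],"spin":0,"claw":0},{"delta_pos":[0,0,2],"spin":0,"claw":0},{"delta_pos":[0,0,3],"spin":0,"claw":0},{"delta_pos":[0,0,3],"spin":0,"claw":0}]'
python3 tilt.py
```

```text
(0.91, array([ 69.8,  11.7,   1.1, -26.1]), np.float64(0.031))
time: 15.8
tcp_pos: [0.5019, -0.1978, 0.0841]
tool_rot: [0.005, 0.462, 0.887, -0.0]
contact_force: [-1.1, -2.6, 19.6]
opening: 0.0496
(0.64, array([ 68.6,  11.2,   1.4, -29. ]), np.float64(0.016))
```

The fit assumed the wrong pivot-to-end distance, since it depends on where the pads sit. I'll couple the two, and move so the fingers are past the far edge while the roll's tail still rests on the stand.

```bash
sed -i 's/for h in(-.042,.020)\]/for h in(-(22.6-p[3])\/1000,.062-(22.6-p[3])\/1000)]/; s/((p\[3\]+19)\/3)\*\*2+(p\[2\]\/2)\*\*2/((p[3]+22)\/4)**2+(p[2]\/2)**2+(p[1]\/2)**2/' tilt.py
python3 tilt.py
python3 -m jog '[{"delta_pos":[0,0,-4],"spin":0,"claw":0},{"delta_pos":[0,0,-8],"spin":0,"claw":0},{"delta_pos":[-15,0,-8],"spin":0,"claw":0},{"delta_pos":[-30,0,-8],"spin":0,"claw":0},{"delta_pos":[-42,0,-8],"spin":0,"claw":0},{"delta_pos":[-42,0,-8],"spin":0,"claw":0},{"delta_pos":[-42,0,-8],"spin":0,"claw":0}]'
python3 tilt.py; python3 tilt.py
```

```text
(0.68, array([ 75.1,   0.4,   1.1, -33.1]), np.float64(0.038))
time: 16.7
tcp_pos: [0.5237, -0.2323, 0.0868]
tool_rot: [0.001, 0.462, 0.887, -0.001]
contact_force: [-0.0, -1.0, 4.1]
opening: 0.0503
(0.7, array([ 76.4,   2.8,   1.3, -30.9]), np.float64(0.042))
(0.7, array([ 74.7,   2.2,   1.2, -31.5]), np.float64(0.038))
```

The tilt is about 75°, and that geometry puts the lowest corner right at the stand's top, which agrees. I'll clear the fingers past the edge and press the tail up to level.

```bash
python3 -m jog '[{"delta_pos":[-5,0,-1],"spin":0,"claw":0},{"delta_pos":[-10,0,-1],"spin":0,"claw":0},{"delta_pos":[-10,0,2],"spin":0,"claw":0},{"delta_pos":[-10,0,5],"spin":0,"claw":0},{"delta_pos":[-10,0,8],"spin":0,"claw":0},{"delta_pos":[-10,0,10],"spin":0,"claw":0},{"delta_pos":[-10,0,10],"spin":0,"claw":0}]'
python3 tilt.py
python3 -m jog '[{"delta_pos":[0,0,2],"spin":0,"claw":0},{"delta_pos":[0,0,4],"spin":0,"claw":0},{"delta_pos":[0,0,4],"spin":0,"claw":0}]'
python3 tilt.py
```

```text
time: 17.6
tcp_pos: [0.5314, -0.2417, 0.0799]
tool_rot: [0.005, 0.462, 0.887, -0.001]
contact_force: [2.4, -6.6, 16.8]
opening: 0.0498
(0.96, array([ 75.1,  -6. ,   1.2, -36.1]), np.float64(0.021))
time: 18.0
tcp_pos: [0.5327, -0.2427, 0.0769]
tool_rot: [0.006, 0.462, 0.887, -0.001]
contact_force: [4.5, -9.1, 17.3]
opening: 0.0503
(0.71, array([ 74.9,  -6.8,   1.3, -37.2]), np.float64(0.044))
```

The fit looks ambiguous, with pitch and pivot height trading off. I'll lift, turn the spindle broadside to the side camera, and fit both cameras jointly.

```bash
python3 -m jog '[{"delta_pos":[0,0,-40],"spin":0,"claw":0},{"delta_pos":[0,0,-80],"spin":0,"claw":0},{"delta_pos":[0,0,-120],"spin":-0.14,"claw":0},{"delta_pos":[0,0,-150],"spin":-0.28,"claw":0},{"delta_pos":[0,0,-150],"spin":-0.42,"claw":0},{"delta_pos":[0,0,-150],"spin":-0.56,"claw":0},{"delta_pos":[0,0,-150],"spin":-0.7,"claw":0},{"delta_pos":[0,0,-150],"spin":-0.84,"claw":0},{"delta_pos":[0,0,-150],"spin":-0.96,"claw":0},{"delta_pos":[0,0,-150],"spin":-0.96,"claw":0}]'
cat > t2.py <<'E'
from h import *
from scipy.optimize import minimize
from scipy.spatial.transform import Rotation as Ro
np.set_printoptions(precision=2,suppress=True)
s=ctrl.state(); M=Ro.from_quat(np.roll(s["tool_rot"],-1)).as_matrix(); T=s["tcp_pos"]; a=np.linspace(0,2*np.pi,48)
obs=[]
for n in("wrist","side"):
    snap(n,"z_"+n)
    for q,parts in(("white_roll",[(0,.026),(.062,.026)]),("spindle",[(.062,.011),(.065,.011),(.083,.008)])):
        if q=="spindle":
            im=cams_im=cv2.imread(f"pics/z_{n}.png").astype(int); b,g,r=im[...,0],im[...,1],im[...,2]
            m=(r>90)&(g<.4*r)&(b<.45*r); k,l,st,c=cv2.connectedComponentsWithStats(m.astype(np.uint8))
            p0=proj(n,T+M@[-.03,0,-.025]); i=min([i for i in range(1,k) if st[i,4]>15],key=lambda i:np.linalg.norm(c[i]-p0)); m=l==i
            print(n,"red",st[i],c[i]); obs.append((n,m,parts,"c"))
        else:
            d=cams.silhouettes(n,q); print(n,q,[(x["score"],x["box"]) for x in d[:1]])
            if d: obs.append((n,d[0]["pixels"],parts,"m"))
C={n:cal(n) for n in("wrist","side")}
def px(n,parts,p):
    th=np.radians(p[0]); ax=M@[-np.sin(th),0,-np.cos(th)]; e1=M[:,1]; e2=np.cross(ax,e1); o=T+M@(np.array(p[1:4])/1000)  # o = roll middle
    P=np.vstack([o+ax*(h-.031)+r*(np.outer(np.cos(a),e1)+np.outer(np.sin(a),e2)) for h,r in parts])
    K,R,t=C[n]; q=(K@(P@R.T+t).T).T; return (q[:,:2]/q[:,2:]).astype(np.float32)
def msk(n,parts,p):
    im=np.zeros((384,512),np.uint8); cv2.fillConvexPoly(im,np.round(cv2.convexHull(px(n,parts,p))*16).astype(np.int32),1,shift=4); return im>0
def cost(p,full=False):
    e=[]
    for n,m,parts,k in obs:
        w=msk(n,parts,p)
        if k=="m": e.append(1-(w&m).sum()/max(1,(w|m).sum()))
        else:
            v=np.argwhere(m).mean(0); u=np.argwhere(w).mean(0) if w.any() else np.array([1e3,1e3]); e.append(np.linalg.norm(u-v)/(80 if n=="side" else 150))
    return np.array(e) if full else sum(e)+1e-3*(p[2]/2)**2
B=[]
for th in(65,75,85,95):
    x0=np.array([th,10,0,-22.]); B.append(minimize(cost,x0,method="Nelder-Mead",options=dict(maxiter=600,initial_simplex=np.vstack([x0,x0+np.diag([8,6,3,6])]))))
B.sort(key=lambda r:r.fun)
for r in B[:3]: print(r.x,r.fun,cost(r.x,True))
print(T,s["time"],s["joints"])
E
python3 t2.py
```

```text
time: 19.1
tcp_pos: [0.5282, -0.2387, 0.2214]
tool_rot: [-0.001, -0.0, 1.0, 0.0]
contact_force: [0.0, 0.2, -1.9]
opening: 0.05
wrist white_roll [(0.58, [197.6, 169.6, 314.7, 328.0])]
wrist red [239 330  32  10 237] [253.97 334.3 ]
side white_roll [(0.88, [228.2, 201.9, 253.9, 233.2])]
side red [273 207   4   7  25] [274.32 210.24]
[ 66.45  20.19   1.46 -27.08] 0.5609766084390625 [0.02 0.05 0.46 0.04]
[ 64.8   20.1    1.33 -27.54] 0.5641408288356072 [0.03 0.03 0.46 0.05]
[ 69.91  21.79   1.79 -28.06] 0.5668836026768452 [0.01 0.07 0.44 0.04]
[ 0.53 -0.24  0.22] 19.1 [-0.42  0.23  0.07  1.41  0.   -0.43]
```

In the side view the near finger hides the middle of the roll, so that mask is only partial. I'll drop it and check the tail against it instead.

```bash
sed 's/            if d: obs/            if d and n=="wrist": obs/' t2.py > t3.py
cat >> t3.py <<'E'
im=cv2.imread("pics/z_side.png"); mk=cams.silhouettes("side","white_roll")[0]["pixels"]
for th in(60,65,70,75,80,85,90):
    f=lambda y:cost(np.r_[th,y]); r=minimize(f,[15,1,-24.],method="Nelder-Mead"); p=np.r_[th,r.x]
    w=msk("side",[(0,.026),(.062,.026)],p); v,u=np.nonzero(w); print(th,p,round(r.fun,3),"side model box",u.min(),v.min(),u.max(),v.max(),"mask inside",round((mk&w).sum()/mk.sum(),2),"tip px",px("side",[(-.014,.003)],p).mean(0))
cv2.imwrite("pics/fin.png",cv2.resize(im[170:260,200:300],(800,600)[:1]*1+(720,) if 0 else (660,594),interpolation=2))
E
python3 t3.py
```

```text
wrist white_roll [(0.96, [196.8, 170.5, 312.3, 329.4])]
wrist red [239 330  32  10 236] [254.04 334.32]
side white_roll [(0.74, [230.6, 199.6, 256.8, 234.4])]
side red [273 207   4   7  23] [274.3 210. ]
[ 61.5   18.71   1.25 -27.26] 0.09006347430328472 [0.04 0.   0.05]
[ 61.05  18.41   1.22 -26.97] 0.0901554724416982 [0.04 0.   0.05]
[ 61.13  18.56   1.24 -27.08] 0.0905680837740498 [0.04 0.   0.05]
[ 0.53 -0.24  0.22] 19.3 [-0.42  0.23  0.07  1.41 -0.   -0.42]
60 [ 60.    18.12   1.08 -26.62] 0.099 side model box 231 196 274 235 mask inside 0.89 tip px [231.67 224.44]
65 [ 65.    19.33   0.93 -26.76] 0.105 side model box 230 197 273 234 mask inside 0.92 tip px [229.99 223.16]
70 [ 70.    20.73   0.93 -26.61] 0.142 side model box 230 198 271 234 mask inside 0.96 tip px [228.37 221.86]
75 [ 75.    23.01   0.71 -28.55] 0.194 side model box 229 198 269 232 mask inside 0.98 tip px [226.38 219.8 ]
80 [ 80.    22.64   1.12 -30.32] 0.21 side model box 230 198 269 230 mask inside 0.92 tip px [225.99 217.48]
85 [ 85.    21.52   0.83 -31.38] 0.245 side model box 232 198 268 229 mask inside 0.86 tip px [226.2  215.65]
90 [ 90.    20.22   0.7  -32.5 ] 0.291 side model box 234 199 269 228 mask inside 0.8 tip px [226.69 213.7 ]
```

```bash
cat > asc.py <<'E'
import cv2,sys,numpy as np
def asc(f,x0,y0,x1,y1,s=1):
    im=cv2.imread(f)
    for v in range(y0,y1,s):
        L=""
        for u in range(x0,x1,s):
            b,g,r=map(int,im[v,u])
            L+="R" if r>80 and g<.45*r and b<.5*r else "." if g>1.2*r else "#" if max(r,g,b)<60 else "o" if min(r,g,b)>120 and r-b<60 else "-" if abs(r-b)<35 else "w"
        print(v,L)
if __name__=="__main__": asc(sys.argv[1],*map(int,sys.argv[2:]))
E
python3 asc.py pics/z_side.png 218 185 292 245
```

```text
185 ...........................ooooo-#######################..................
186 ...........................ooooo-w#.###################-..................
187 ...........................oooooww######################..................
188 ...........................oooowwww#####################..................
189 ..........................-oooowwww#####################..................
190 ..........................-oooowwww#####################..................
191 ..........................-oooowwww#####################..................
192 ..........................ooooowwww#####################..................
193 ..........................ooooowwww#####################..................
194 ..........................ooooowww###########---#####.#...................
195 ..........................ooooowww##########----#######...................
196 ..........................ooooowww#########------#######..................
197 ..........................ooooowwww########------######...................
198 ..........................oooo-wwww########----o-######..............
[... 2939 characters left out ...]
.................------------------########-------..................
237 .......................-###--------------########-------..................
238 .......................####-#--###--###--#######---##---..................
239 .......................##---#---#-##-##-----------##----..................
240 .......................##-###----######-#-#--##--#-#--#-..................
241 .......................#-########---##--##---#--------#-..................
242 .......................##-#######-###-#######--------##-..................
243 .......................###-#####-##-#--#####-####-#--##-..................
244 .......................#-#-#-#####-##---##--#-#------##-..................
```

Run:
```python
from h import *
np.set_printoptions(precision=4,suppress=True)
T=ctrl.state()["tcp_pos"]; K,R,t=cal("side"); o=-R.T@t; print("cam",o,"tcp",T)
def pt(px):
    d=R.T@np.linalg.inv(K)@np.array([*px,1.]); return o+d*(T[1]+.001-o[1])/d[1]
a=pt((227.3,222.2))
for k in((277,210.5),(276.5,211),(276.5,209.5)):
    b=pt(k); d=b-a; print(a,b,"len",np.linalg.norm(d),"elev deg of knob over tip",np.degrees(np.arctan2(d[2],d[0])))
```

```text
cam [ 0.5009 -0.7504  0.7376] tcp [ 0.5283 -0.2388  0.2223]
[ 0.4632 -0.2378  0.2325] [ 0.5555 -0.2378  0.2604] len 0.09650823505566747 elev deg of knob over tip 16.854987035982177
[ 0.4632 -0.2378  0.2325] [ 0.5547 -0.2378  0.2592] len 0.09531922145392169 elev deg of knob over tip 16.295966227909073
[ 0.4632 -0.2378  0.2325] [ 0.5545 -0.2378  0.263 ] len 0.09630049826136913 elev deg of knob over tip 18.467331854907762
```

The two end points measured in the side view give a length of 96.5 mm (97 true), so they can be trusted. The spindle is 17° off level, because the roll also slipped along the pads. I'll lower it onto the clear flat bench, ease the jaws a few mm so it settles flat between the fingers, and re-grip it at its middle.

```bash
python3 -m jog '[{"delta_pos":[40,32,0],"spin":0,"claw":0},{"delta_pos":[80,64,0],"spin":0,"claw":0},{"delta_pos":[120,96,0],"spin":0,"claw":0},{"delta_pos":[138,109,20],"spin":0,"claw":0},{"delta_pos":[138,109,60],"spin":0,"claw":0},{"delta_pos":[138,109,100],"spin":0,"claw":0},{"delta_pos":[138,109,140],"spin":0,"claw":0},{"delta_pos":[138,109,175],"spin":0,"claw":0},{"delta_pos":[138,109,195],"spin":0,"claw":0},{"delta_pos":[138,109,202],"spin":0,"claw":0}]'
python3 -m jog '[{"delta_pos":[0,0,3],"spin":0,"claw":0},{"delta_pos":[0,0,5],"spin":0,"claw":0},{"delta_pos":[0,0,7],"spin":0,"claw":0},{"delta_pos":[0,0,9],"spin":0,"claw":0},{"delta_pos":[0,0,11],"spin":0,"claw":0},{"delta_pos":[0,0,13],"spin":0,"claw":0}]'
python3 - <<'E'
from h import *
snap("side","b1")
print(proj("side",ctrl.state()["tcp_pos"]))
E
python3 asc.py pics/b1.png 180 205 262 265
```

```text
time: 20.55
tcp_pos: [0.3886, -0.1292, 0.0183]
tool_rot: [-0.002, 0.0, 1.0, 0.001]
contact_force: [-0.4, -0.1, -1.2]
opening: 0.0497
time: 21.15
tcp_pos: [0.3905, -0.1299, 0.0074]
tool_rot: [0.0, -0.0, 1.0, -0.0]
contact_force: [0.5, 0.1, -1.6]
opening: 0.0498
[202.97617207 257.07166068]
205 ###---------------------#########..............................ooooo-wwwwwwwwwwwww
206 ####------------------###########..............................ooooo-wwwwwwwwwwwww
207 ########----------###############..............................ooooo--wwwwwwwwwwww
208 #################################..............................ooooo--wwwwwwwwwwww
209 #################################..............................ooooooooooooooooooo
210 ##########################--#####..............................ooooooooooooooooooo
211 ########################---######.............................-ooooooooooooooooooo
212 #####-################----#######.............................-ooooooooooooooooooo
213 -#####-----#####--------#########.............................-ooooooooooooooooooo
214 w######---------------##
[... 3708 characters left out ...]
ww-.
257 o------------#############-......................wwwwwwwwwwwwwwwwwwwwwwwwwwwwwwww-
258 -------------#############......................-wwwwwwwwwwwwwwwwwwwwwwwwwwwwwwwww
259 -------------#############......................-wwwwwwwwwwwwwwww####wwwwwwwwwwwww
260 -------------#############.......................wwwwwwwwwwwwwwww####wwwwwwwwwwwww
261 -------------############-.......................#wwwwwwwwwwwwwwwww#wwwwwwwwwwwwww
262 w--------ww-.....########-.......................##wwwwwwwwwwwwwwwwwwwwwwwwwwwwwww
263 ww--wwwwwww......-#######-.......................###wwwwwwwwwwwwwwwwwwwwwwwwwwwwww
264 wwwwwwwwwww......-#######--......................####wwwwwwwwwwwwwwwwwwwwwwwwwwwww
```

```bash
python3 -m jog '[{"delta_pos":[0,0,2],"spin":0,"claw":0},{"delta_pos":[0,0,4],"spin":0,"claw":0},{"delta_pos":[0,0,4],"spin":0,"claw":0}]'
python3 - <<'E'
from h import *
np.set_printoptions(precision=4,suppress=True)
for d in cams.silhouettes("wrist","spindle")[:0]: pass
snap("wrist","bw")
E
python3 asc.py pics/bw.png 150 150 360 384 4; python3 tilt.py
```

```text
time: 21.5
tcp_pos: [0.3911, -0.1299, 0.0038]
tool_rot: [0.001, -0.0, 1.0, -0.0]
contact_force: [0.5, 0.5, 3.7]
opening: 0.0495
150 wwwwwwwwwwwwwwwwwwwwwwwwwooo-wwwwwwwwwwwwwwwwwwwwwwww
154 wwwwwwwwwwwwwwwwwwwwwwww-oooowwwwwwwwwwwwwwwwwwwwwwww
158 wwwwwwwwwwwwwwwwwwwwwwww-oooo-wwwwwwwwwwwwwwwwwwwwwww
162 wwwwwwwwwwwwwwwwwwwwwwww--ooo-wwwwwwwwwwwwwwwwwwwwwww
166 wwwwwwwwwwwwwwwwwwwwwwww--oo--wwwwwwwwwwwwwwwwwwwwwww
170 wwwwwwwwwwwwwwooooooooooooooooooooooooo-wwwwwwwwwwwww
174 wwwwwwwwwwwww-ooooooooooooooooooooooooooowwwwwwwwwwww
178 wwwwwwwwwwwww-ooooooooooooooooooooooooooowwwwwwwwwwww
182 wwwwwwwwwwwww-ooooooooooooooooooooooooooowwwwwwwwwwww
186 wwwwwwwwwwwww-ooooooooooooooooooooooooooowwwwwwwwwwww
190 wwwwwwwwwwwww-ooooooooooooooooooooooooooowwwwwwwwwwww
194 wwwwwwwwwwwwwoooooooooooooooooooooooooooowwwwwwwwwwww
198 .............oooooooooooooooooooooooooooo............
202 .............oooooooooooooooooooooooooooo............
206 .............-ooooooooooooooooooooooooooo............
210 .............-ooooooooooooooooooooooooooo............
214 .............ooooooooooooooooooooooooooo
[... 1812 characters left out ...]
342 ########################################.########....
346 ######.###.#####################################.....
350 #######.####.##############.#####################....
354 #########################.#######################....
358 ###############.####################.###.########----
362 #################.###############.###.###.##.########
366 #####################.######.########################
370 ####################################.###.###########-
374 ########.#######.##################################-#
378 ########################.##############.#############
382 #############...###.##############.##################
(0.84, array([ 73.8,  -3.4,   1.5, -35.8]), np.float64(0.014))
```

```bash
python3 -m jog '[{"delta_pos":[0,0,0],"spin":0,"claw":64},{"delta_pos":[0,0,0],"spin":0,"claw":66},{"delta_pos":[0,0,0],"spin":0,"claw":68},{"delta_pos":[0,0,0],"spin":0,"claw":70},{"delta_pos":[0,0,0],"spin":0,"claw":70},{"delta_pos":[0,0,0],"spin":0,"claw":70}]'
python3 tilt.py
python3 - <<'E'
from h import *
snap("side","b3")
E
python3 asc.py pics/b3.png 176 236 224 272
```

```text
time: 22.3
tcp_pos: [0.3902, -0.1298, 0.0032]
tool_rot: [-0.0, -0.0, 1.0, 0.0]
contact_force: [0.1, -0.2, -0.6]
opening: 0.0596
(0.81, array([ 92.1,  -2.7,  -2.4, -19.8]), np.float64(0.047))
236 wwwwwwwwwwwwww#################.................
237 wwwwwwwwwwwwww#################.................
238 wwwwwwwwwwwwww-###############..................
239 wwwwwwwwwwwwwww#####----#######.................
240 wwwwwwwwwwwwwww####-----#######.................
241 wwwwwwwwwwwwwww-###--o--#######.................
242 wwwwwwwwwwwwwwww###--o--#######.................
243 wwwwwwwwwwwwwwww###-oo--########-...............
244 wwwwwwwwww--w---##--oo--###--##---..............
245 wwwwwwwwwoooooo-##--oo-------##----.............
246 wwwwwwwwooooooo-##--oo-------##----.............
247 wwwwwwwwoooooooo-##---------###----.............
248 wwwwwwwwooooooo--#------######--o--.............
249 wwwwwwwwooooooo----ooo----####--o---............
250 wwwwwwwwooooooo----ooo---#####-oo-ww............
251 wwwwwwwoooooooo-##-----#######-oo-RRRwwwwww.....
252 wwwwwwwoooooooo-###---#######-ooo-RRRRRRRRR-....
253 wwww
[... 298 characters left out ...]
---##-.....
259 wwwwwwwwoooooooo-############--oo---............
260 wwwwwwwwoooooooo-############--oo--.............
261 wwwwwwwwoooooooo-############--oo--.............
262 wwwwwwww----o----############------.............
263 wwwwwwww----------###########------.............
264 wwwwwwwww---------###########------.............
265 wwwwwwwwwwww------..#########----...............
266 wwwwwwwwwwwwww-......-#######--.................
267 wwwwwwwwwwwwww-......-#######--.................
268 wwwwwwwwwwwwww-......-#######-..................
269 wwwwwwwwwwwwww...........#..#...................
270 wwwwwwwwwwwwww..................................
271 wwwwwwwwwwwwww..................................
```

The ASCII side view shows the roll lying flat between the fingers (columns 183–211), with the collar against it and the fingers near its middle (about 198). Closing on it and lifting gently.

```bash
python3 -m jog '[{"delta_pos":[0,0,0],"spin":0,"claw":0},{"delta_pos":[0,0,0],"spin":0,"claw":0},{"delta_pos":[0,0,0],"spin":0,"claw":0},{"delta_pos":[0,0,0],"spin":0,"claw":0},{"delta_pos":[0,0,-6],"spin":0,"claw":0},{"delta_pos":[0,0,-16],"spin":0,"claw":0},{"delta_pos":[0,0,-30],"spin":0,"claw":0},{"delta_pos":[0,0,-46],"spin":0,"claw":0},{"delta_pos":[0,0,-64],"spin":0,"claw":0},{"delta_pos":[0,0,-82],"spin":0,"claw":0}]'
python3 -m jog '[{"delta_pos":[0,0,-18],"spin":0,"claw":0},{"delta_pos":[0,0,-40],"spin":0,"claw":0},{"delta_pos":[0,0,-65],"spin":0,"claw":0},{"delta_pos":[0,0,-90],"spin":0,"claw":0},{"delta_pos":[0,0,-115],"spin":0,"claw":0},{"delta_pos":[0,0,-140],"spin":0,"claw":0},{"delta_pos":[0,0,-165],"spin":0,"claw":0},{"delta_pos":[0,0,-185],"spin":0,"claw":0},{"delta_pos":[0,0,-195],"spin":0,"claw":0},{"delta_pos":[0,0,-200],"spin":0,"claw":0}]'
python3 -m jog '[{"delta_pos":[0,0,0],"spin":0,"claw":0},{"delta_pos":[0,0,0],"spin":0,"claw":0},{"delta_pos":[0,0,0],"spin":0,"claw":0},{"delta_pos":[0,0,0],"spin":0,"claw":0},{"delta_pos":[0,0,0],"spin":0,"claw":0}]'
python3 - <<'E'
from h import *
snap("side","f1");snap("wrist","f2"); T=ctrl.state()["tcp_pos"]; u,v=proj("side",T).astype(int); print(u,v)
s=cv2.imread("pics/f1.png"); x,y=max(0,u-55),max(0,v-65)
cv2.imwrite("pics/v9.png",np.hstack([cv2.resize(s[y:y+100,x:x+110],(440,400),interpolation=2),cv2.resize(cv2.imread("pics/f2.png")[130:384,130:380],(350,400))]))
import asc; asc.asc("pics/f1.png",u-45,v-25,u+45,v+22)
E
```

```text
time: 23.45
tcp_pos: [0.3901, -0.1296, 0.0864]
tool_rot: [-0.0, -0.0, 1.0, 0.0]
contact_force: [0.1, -0.1, -2.2]
opening: 0.0495
time: 24.45
tcp_pos: [0.3904, -0.1298, 0.2863]
tool_rot: [0.001, -0.0, 1.0, -0.0]
contact_force: [-0.1, -0.3, -2.8]
opening: 0.0499
time: 24.95
tcp_pos: [0.3901, -0.1297, 0.2849]
tool_rot: [-0.0, -0.0, 1.0, 0.0]
contact_force: [1.2, 0.5, -1.7]
opening: 0.0498
191 165
140 wwwwwwwwwwwwwwwwwwwwwwwwwwww-##-------############wwwwwwwwwwwwww---------------wwwwwwwwwww
141 wwwwwwwwwwwwwwwwwwwwwwwwwwww####------###########-wwwwwwwwwwwwww---------------wwwwwwwwwww
142 wwwwwwwwwwwwwwwwwwwwwwwwwwww####-----############-wwwwwwwwwwwwww---------------wwwwwwwwwww
143 wwwwwwwwwwwwwwwwwwwwwwwwwwwww####################-wwwwwwwwwwwwwww-------------wwwwwwwwwwww
144 wwwwwwwwwwwwwwwwwwwwwwwwwwwww#####################wwwwwwwwwwwwwwww----------wwwwwwwwwwwwww
145 wwwwwwwwwwwwwwwwwwwwwwwwwwww-####################--wwwwwwwwwwwwwwww-------wwwwwwwwwwwwwwww
146 wwwwwwwwwwwwwwwwwwwwwooooooo-###################-----wwwwwwwwwwwwwwwwwwwwwwwwwwwwwwwwwwwww
147 wwwwwwwwwwwwwwwwwwwwwooooooo-#####
[... 3061 characters left out ...]
w..................................
180 wwwwwwwwwwwwwwwwwwwwwwwwwwwwwwwwwwwwwwwwwwwwwwwwwwwwwwww..................................
181 wwwwwwwwwwwwwwwwwwwwwwwwwwwwwwwwwwwwwwwwwwwwwwwwwwwwwwww..................................
182 wwwwwwwwwwwwwwwwwwwwwwwwwwwwwwwwwwwwwwwwwwwwwwwwwwwwwwww..................................
183 wwwwwwwwwwwwwwwwwwwwwwwwwwwwwwwwwwwwwwwwwwwwwwwwwwwwwww-..................................
184 wwwwwwwwwwwwwwwwwwwwwwwwwwwwwwwwwwwwwwwwwwwwwwwwwwwwwww...................................
185 wwwwwwwwwwwwwwwwwwwwwwwwwwwwwwwwwwwwwwwwwwwwwwwwwwwwwww...................................
186 wwwwwwwwwwwwwwwwwwwwwwwwwwwwwwwwwwwwwwwwwwwwwwwwwwwwwww...................................
```

View pics/v9.png

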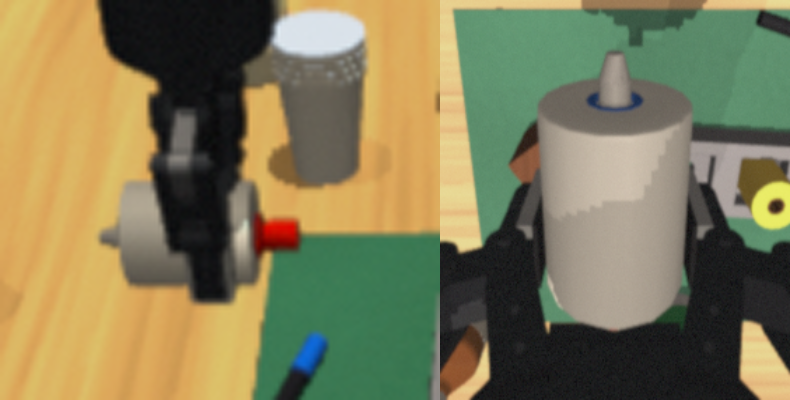

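The picture shows the roll held in mid-air on its side, collar against it, tip out on the left, knob on the right. One numeric check of level and stillness.

```bash
python3 - <<'E'
from h import *
np.set_printoptions(precision=4,suppress=True)
T=ctrl.state()["tcp_pos"]; K,R,t=cal("side"); o=-R.T@t
def pt(px):
    d=R.T@np.linalg.inv(K)@np.array([*px,1.]); return o+d*(T[1]+.001-o[1])/d[1]
a=pt((160.8,159.1))
for k in((211,158.4),(211,159)):
    b=pt(k); d=b-a; print(a,b,"len",np.linalg.norm(d),"elev",np.degrees(np.arctan2(d[2],d[0])))
cams.camera("wrist"); print([x["score"] for x in cams.silhouettes("wrist","white_roll")])
s=ctrl.state(); print(s["tcp_pos"],abs(s["joint_velocities"]).max(),s["time"])
E
python3 tilt.py
```

```text
[ 0.3325 -0.1288  0.3016] [ 0.4308 -0.1288  0.3021] len 0.09828726305439192 elev 0.2567063871208411
[ 0.3325 -0.1288  0.3016] [ 0.4307 -0.1288  0.3006] len 0.09818912845824172 elev -0.5847966738727078
[0.8]
[ 0.3902 -0.1298  0.2852] 0.002422399849544863 25.15
(0.94, array([ 90.4,  -2.1,   1.4, -19.5]), np.float64(0.037))
```

Both estimates say level within 1° (side view ±0.6°, wrist fit 90.4° from upright), and the roll's underside is about 27 cm up. Checking that nothing else moved, then handing in.

Run:
```python
from h import *
a=cv2.imread("pics/t0.png");snap("top","tE");b=cv2.imread("pics/tE.png")
for nm,(x0,y0,x1,y1) in dict(brown=(212,187,234,210),yellow=(242,190,264,212)).items():
    print(nm,np.abs(a[y0:y1,x0:x1].astype(int)-b[y0:y1,x0:x1]).mean().round(1))
    d=cams.spot_in("top",nm+"_roll"); print(d[0]["box"] if d else None)
print(ctrl.job_done(), ctrl.state()["time"])
```

```text
brown 16.0
[215.2, 188.8, 235.7, 203.7]
yellow 16.7
[244.3, 190.4, 260.3, 210.5]
the job is handed in; nothing more can be done
the job is handed in; nothing more can be done
```

The job is handed in. The white roll is held on its side with the spindle through it, level and still, well above 20 cm.

- **Spindle:** I took it from the stand by its knob and pushed it through the roll. A light press of about 12 N and both camera views showed the collar sitting on the roll.
- **Turning the roll:** The jog command cannot tilt the tool, so I gripped the roll, drew it out of the caddy and pivoted it between the pads by dragging it over the fixed stand. That left it 17° short of level, because the roll also slipped along the pads. I then rested it on the bare bench and opened the jaws to about 60 mm so it settled flat. I gripped it again near its middle and lifted it. The roll was therefore let go briefly on the bench partway through.
- **Last checks:**
  - The spindle is level within about 1° in both the side and wrist views.
  - The collar still looks to be against the roll.
  - The roll's underside is about 27 cm above the bench.
  - The arm is still, and the clock stood at about 25 s of the 58 s allowed.
- **Other rolls:** The brown and yellow rolls were found within 1–4 pixels of their starting places. A pixel comparison of those areas before and after did show differences (mean 16), which I took to be the arm's shadow but did not examine further. I did not check the other things on the bench for movement.

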